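# Pack the module case so the check bar passes

## Robot

A 6-joint arm with a two-finger parallel gripper is mounted at the origin on the work surface; the furniture and walls round the work are solid. World frame = base frame: x ahead of the robot, y to its left, z up, the work surface at z = 0. Lengths are in mm, angles in degrees, forces in N, time in s.
With the tool pointing down it reaches from about 250 to 800 mm from the base axis. Payload 8.5 kg.
Tool frame: the origin (TCP) lies midway between the tips of the shut fingers; the grasp point (between the pads) lies 19 mm behind it; z points along the fingers, y is the line along which they close (so a half turn about z gives the same grasp; the last joint's range is limited). The gripper opens to 85 mm and grips with 20 to 120 N. Pads are 22 mm wide; open, the fingers measure 114 mm over their backs; the gripper's body (76 mm by 85 mm) begins 54 mm behind the grasp point. The pads swing forward as they close: fully open they stand 13 mm farther back than shut.
Start: joints at [64.973, 13.648, -0.773, 75.585, 0, 90], TCP at [222.077, 475.669, 231.276] pointing down, gripper open.
Joint ranges: [-152.45, 152.45], [-59.26, 108.67], [-65.41, 83.53], [-104.44, 129.93], [-82.83, 76.93], [-180, 180]. Speed limits (degrees/s): [127.2, 127.2, 159.86, 180, 180, 180].

## Interface

Orientations are given as a 3x3 rotation matrix whose columns are the frame's x, y, z axes.
In Python, from workcell import sense, eyes, close_job gives the robot as it stands.
- The arm moves only by the tool carry_out, never from a script. Its argument "motion" is a list of rows, each an object of numbers: "dx", "dy", "dz": the shift along the tool's x, y, z in units of 40 mm (1.0 is 40 mm); "rx", "ry", "rz": the turn, a rotation vector about the tool's x, y, z in units of 6 degrees (1.0 is 6 degrees); "hand": the opening, from -1 (shut) to 1 (fully open), so that 0 is half open. A call has 1 to 8 rows; each row shifts and turns the commanded pose from where the row before left it, along the tool's axes as they then stand; what a row does not reach is not made up. A row lasts 1/12 s, in which the tool goes at most 41.7 mm and 7.16 degrees, less where a joint would pass 70% of its speed; a pose out of reach is approached as far as the arm can. A call is refused whole if a number of a shift passes 1 or a number of a turn 1, either way. A call with a gripper value outside its range is refused whole. The fingers move at their own pace and stop on an object; "grip_force" is the grip in N (left out, the last holds). Time passes only in rows, so rows that do not move let the fingers close. It gives the time, the measured TCP pose, the force, the opening and the grip force at its end, in the units of the state.
- sense(): the state, without advancing time (a new reading comes with each control period).
- eyes.grab_frame(name): name is "scene" or "top"; returns (picture, depth): 480x640x3 uint8, red, green, blue; 480x640 float32, mm along the optical axis (not along the pixel's ray), 0 where there is no reading.
- eyes.camera_params(name): a dict with "mtx" (3x3 intrinsics, pixels), "rvec" (rotation vector, rad) and "tvec" (3), from world to camera coordinates, as OpenCV has them. Camera axes: x right, y down, z forward; pixel columns grow to the right and rows downward; lengths in mm; the calibration is good to about 2 mm. A picture is of the moment at which its call begins. camera_params takes no time and is no camera call.
- close_job(): hands the job in; it is judged then, once.
The state is a dict: "time": time; "joint_positions": joint angles; "dq": joint speeds; "tau": joint torques, N m; "ee_pos": TCP position; "eef_rot": TCP orientation; "ft_force": force on the tool from outside, world axes, zero at the start; "moment": the same for the moment, N m; "gripper_width": finger opening in mm; "finger_force": force on a finger pad.
Only numpy, scipy, OpenCV 4.12 (cv2) and the standard library are available. Lean on these libraries where they do the work, as an engineer would, in place of code of your own. Each camera call takes 0.05 s, during which the arm holds its last target. There are 200 camera calls.

## Task

Pack the three instrument modules upright into the three pockets of the blue case, one in each; the pockets are padded to different depths that differ from time to time, so feel for them and put each module where nothing stands above the rim. With the check bar still parked, finish packing, then slide the bar by its red grip all the way across to the other end to prove that nothing protrudes, and leave it there. Leave the other things on the bench alone.

Things in the scene. Friction and masses are not known exactly. Their poses are not given: they have to be found in the camera images.
- case: blue packing case fixed to the bench, 60 mm (its x) by 216 mm (its y), rim 50 mm above the bench; rails and feet widen it to 100 mm in x, below 23 mm only. Origin at the centre of its underside, z up. Three pockets 44 x 44 mm in a row along y. Each has a flat black pad as floor. The narrow compartments at both ends hold fixed small parts and are no pockets
- pocket_1 (a point): middle of the mouth of the pocket at the -y side of the case (case x 0, y -50 mm), at rim height, 50 mm above the bench; axes as the case. Pad tops lie 8, 16 and 24 mm above the bench, so the pockets are 42, 34 and 26 mm deep; which is which changes every time and is not listed: feel with shut fingers or look
- pocket_2 (a point): the same for the middle pocket (y 0). Front and back walls (-x, +x side of the case, 8 mm thick) have a finger notch at each pocket, 32 mm wide, from the rim down to 32 mm above the bench, open outward, so that fingers closing along the case's x can lower a module all the way
- pocket_3 (a point): the same for the pocket at the +y side (y +50 mm). Walls between pockets are 6 mm. Each module has one pocket in which its top ends 2 mm below the rim; in a shallower one it stands 6 mm or more proud; a short module in a deep pocket sinks 10 to 18 mm, hard to get out again
- bar (a joint): aluminium check bar across the case, slides along the case's y: 0 m = parked over the compartment at the -y end, 0.184 m = stop over the one at the +y end. 84 x 18 mm from above; its lower edge passes 2 mm above the rim and is stopped by a module standing proud. Moves with about 2 N, no spring, stays where left. Starts 0 to 10 mm from the parked stop
- bar_grip (a point): point in the red grip on top of the middle of the bar, 78 mm above the bench; the grip is a block 22 mm (case x) by 14 mm (case y), from 60 to 91 mm above the bench
- module_tall: blue instrument module, a 40 x 40 mm square block 40 mm high with rounded edges and a black top plate with a steel disc; loose, standing upright on the bench, about 0.12 kg. Origin at the centre of its underside, z up, x and y square to its sides
- module_mid: orange instrument module, a 40 x 40 mm square block 32 mm high with rounded edges and a black top plate with a steel disc; loose, standing upright on the bench, about 0.12 kg. Origin at the centre of its underside, z up, x and y square to its sides
- module_low: grey instrument module, a 40 x 40 mm square block 24 mm high with rounded edges and a black top plate with a steel disc; loose, standing upright on the bench, about 0.12 kg. Origin at the centre of its underside, z up, x and y square to its sides
- tape: loose reddish-brown roll of tape lying flat, 88 mm across, 50 mm high; leave alone. Origin at the centre of its underside
- jar: loose white screw-top jar with a black lid, 51 mm across, 49 mm high; leave alone. Origin at the centre of its underside

How it is judged:
By the outcome, as a careful person would: the job done as asked, in the order asked, and still so for the second after the job is handed in, with the robot touching nothing.
It also fails if it takes over 72 s, if anything falls off the work surface, if the arm or the gripper's body presses on something with over 40 N, if the wrist force passes 120 N, or if a joint passes its speed limit or range.

## Working session

There is one attempt and no reset: what is moved stays moved. The work goes in short steps, Python scripts to look and compute and a tool call to move; the robot and the scene stay as the last step left them, time stands still between calls to the robot, and variables do not carry over. Pictures are saved under pics/ and viewed, at most 10 in all, crops included, and the job is handed in when it is done.

Besides the shell and the picture viewer there is one more tool, called after "Request:" as a command line: name --argument value ..., lists and objects as JSON in quotes. carry_out: Moves the arm, as the interface text tells. Its arguments: {"type":"object","properties":{"motion":{"type":"array","items":{"type":"object","properties":{"dx":{"type":"number"},"dy":{"type":"number"},"dz":{"type":"number"},"rx":{"type":"number"},"ry":{"type":"number"},"rz":{"type":"number"},"hand":{"type":"number"}}}},"grip_force":{"type":"number"}},"required":["motion"]}

```bash
mkdir -p pics
cat > h.py <<'E'
import numpy as np, cv2
from workcell import sense, eyes, close_job
def cam(n):
    p=eyes.camera_params(n); K=np.array(p["mtx"],float); R=cv2.Rodrigues(np.array(p["rvec"],float))[0]; t=np.array(p["tvec"],float).ravel()
    return K,R,t
def cloud(n,d):
    K,R,t=cam(n); v,u=np.mgrid[0:480,0:640]
    c=np.stack([(u-K[0,2])/K[0,0]*d,(v-K[1,2])/K[1,1]*d,d],-1)
    return (c-t)@R
def ray(n,uv,z):
    K,R,t=cam(n); o=-R.T@t; d=np.array([(uv[0]-K[0,2])/K[0,0],(uv[1]-K[1,2])/K[1,1],1])@R
    return o+d*(z-o[2])/d[2]
E
python3 - <<'E'
from h import *
for n in("scene","top"):
    p,d=eyes.grab_frame(n); cv2.imwrite(f"pics/{n}0.png",p[:,:,::-1]); np.save(n+"0.npy",d); K,R,t=cam(n); print(n,-R.T@t,R[2],(d>0).mean())
s=sense(); print(s)
E
```

```text
scene [  -1.07926764 -521.43144779  774.46229098] [ 0.53507417  0.53128055 -0.65683834] 0.9960677083333334
top [ 447.86928054   51.63709405 1190.12318512] [ 0.1362908  -0.01692693 -0.99052425] 0.9961458333333333
{'time': 0.1, 'joint_positions': array([ 6.49731513e+01,  1.36777882e+01, -8.11985740e-01,  7.55846128e+01,
       -3.26322710e-05,  8.99996281e+01]), 'dq': array([ 0.00100613, -0.11106525,  0.06065507, -0.03281668, -0.08570736,
       -0.05243401]), 'tau': array([-6.89178742e-04, -5.39721322e+01,  3.46998596e+01,  1.34150326e-02,
       -9.63878756e-05,  1.95562973e-05]), 'ee_pos': array([221.93893988, 475.36747551, 230.74031788]), 'eef_rot': array([[-9.06112395e-01,  4.23036672e-01, -5.48717352e-04],
       [ 4.23037028e-01,  9.06111631e-01, -1.17663626e-03],
       [-5.61113191e-07, -1.29829246e-03, -9.99999157e-01]]), 'ft_force': array([1.09051881, 0.14870002, 0.26881549]), 'moment': array([ 0.07089467,  0.0377436 , -0.0525659 ]), 'finger_force': 0.0, 'gripper_width': 85.29106103706926}
```

View pics/top0.png

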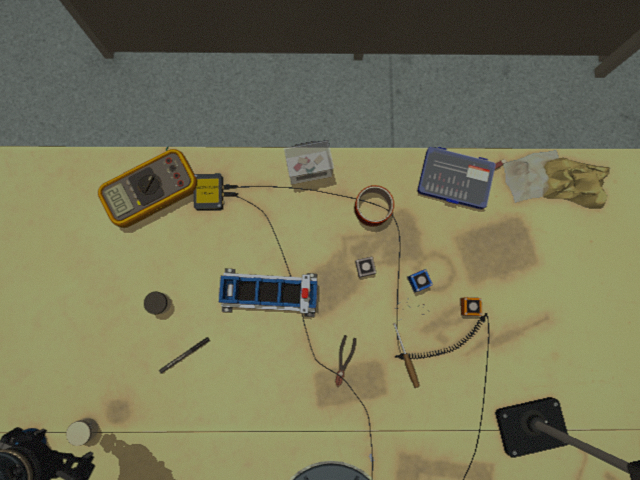

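View pics/scene0.png

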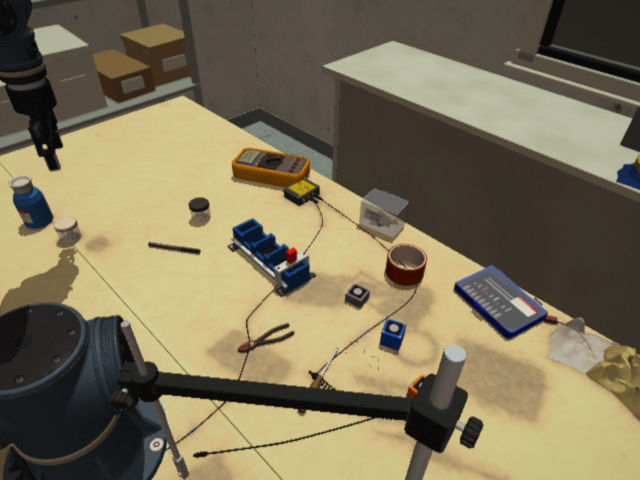

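The top view shows the case at about (220–320, 268–315) with the bar at its right end, red grip at (305,293). The grey module is at (366,267), blue at (421,281), orange at (471,307), the tape at (375,206) and the jar at (156,303). A stand with a boom is at (530,425). The scene view agrees; its boom hides the orange module.

```bash
cat > m.py <<'E'
from h import *
p=cv2.imread("pics/top0.png"); d=np.load("top0.npy"); P=cloud("top",d)
print("bench z",[np.round(P[v,u],1) for u,v in((440,240),(200,250),(330,350))])
for n,(u,v),h in(("low",(366,267),24),("tall",(421,281),40),("mid",(471,307),32)):
    w=P[v-20:v+20,u-20:u+20]; 
    m=(abs(w[...,2]-h)<6).astype(np.uint8)
    k,l,st,c=cv2.connectedComponentsWithStats(m); i=1+np.argmax(st[1:,4]); 
    q=w[l==i]; r=cv2.minAreaRect(q[:,:2].astype(np.float32)); print(n,r,q.mean(0),len(q))
# case
w=P[255:330,205:335]; 
m=(abs(w[...,2]-50)<4); q=w[m]; print("rim",cv2.minAreaRect(q[:,:2].astype(np.float32)),len(q))
hsv=cv2.cvtColor(p,cv2.COLOR_BGR2HSV)[255:330,205:335]
g=((hsv[...,0]<8)|(hsv[...,0]>172))&(hsv[...,1]>150)&(w[...,2]>82); q=w[g]; print("grip",cv2.minAreaRect(q[:,:2].astype(np.float32)),q.mean(0),len(q))
b=(w[...,2]>8)&(w[...,2]<27)&1; 
# high obstacles
for n in("top","scene"):
    Q=cloud(n,np.load(n+"0.npy")); 
    s=(Q[...,2]>70)&(Q[...,0]>150)&(Q[...,0]<750)&(abs(Q[...,1])<420)
    k,l,st,c=cv2.connectedComponentsWithStats(s.astype(np.uint8))
    for i in range(1,k):
        if st[i,4]>60: print(n,st[i],Q[l==i].min(0).round(),Q[l==i].max(0).round())
s=cv2.resize(p[250:330,205:345],None,fx=5,fy=5,interpolation=cv2.INTER_CUBIC); cv2.imwrite("pics/case.png",s)
np.set_printoptions(linewidth=250,suppress=True)
print(P[285:303:3,220:322:2,2].round().astype(int))
E
python3 m.py
```

```text
bench z [array([ 622.6, -261.1,   -1.5]), array([ 5.979e+02,  3.020e+02, -1.000e-01]), array([ 3.686e+02, -2.000e-01,  1.900e+00])]
low ((557.857421875, -82.42304992675781), (40.36960983276367, 39.83821105957031), 11.775967597961426) [557.56362658 -81.92575194  23.26882414] 297
tall ((525.50634765625, -205.3721923828125), (39.419281005859375, 40.05420684814453), 22.656051635742188) [ 525.17068183 -205.24258488   38.94905831] 309
mid ((461.302978515625, -328.4156494140625), (53.315608978271484, 49.24387741088867), 88.10758209228516) [ 465.38920954 -323.3461487    31.09987164] 332
rim ((502.6133728027344, 138.67312622070312), (216.01023864746094, 65.2774429321289), 86.9493179321289) 576
grip ((495.3248596191406, 57.683570861816406), (19.341064453125, 10.71529483795166), 0.09534680098295212) [495.12896843  57.57353252  89.95067619] 55
top [301 288   8  11  73] [448.  50.  71.] [ 505.   63. 1190.]
top [467 338  23 134 224] [ 150. -341.   71.] [ 448.   52. 1190.]
top [ 69 463  27  17 308] [181.  52. 284.] [ 448.  420. 1190.]
scene [  7   0  20  29 303] [218. 413. 511.] [247. 420. 554.]
sc
[... 1055 characters left out ...]
9    8    6   44   46   27   22   18   21   22   21   22   22   23   47   50   16   15   15   18   15   12   15   17   13   13   87   90   90   88    5   -3   53   49
    -5   -2]
 [  54   47   21    5    6    0    4   47   29    9    7    9   10    4    4    8    9    5   48   40   23   25   24   21   20   24   22   23   21   46   47   13   16   18   18   16   16   14   17   14   11   91   91   89   61    3    3   48   50
     3   -3]
 [  49   45   50   46   51   51   49   48   48   42   32    1    9    7    7    2    3    4   54   36   22   25   25   23   24   23   23   22   21   51   53   16   17   18   15   12   16   14   14   12   15   62   59   60   55    6    5   48   52
     6    0]]
```

```bash
sleep 1; ls pics
```

```text
case.png
scene0.png
top0.png
```

View pics/case.png

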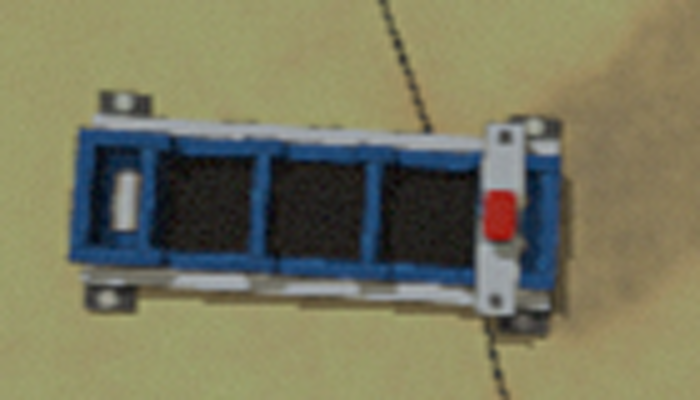

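The crop shows the bar at the -y end, with pads at about 8 mm (+y pocket), 24 mm (middle) and 16 mm (-y pocket). So tall goes in pocket 3, low in pocket 2 and mid in pocket 1. One more measurement to sharpen the poses.

```bash
cat > m2.py <<'E'
from h import *
p=cv2.imread("pics/top0.png"); F=6
def up(u0,v0,u1,v1): return cv2.resize(p[v0:v1,u0:u1],None,fx=F,fy=F,interpolation=cv2.INTER_CUBIC)
def back(c,u0,v0,z): 
    c=c.reshape(-1,2); return np.array([ray("top",((x+.5)/F-.5+u0,(y+.5)/F-.5+v0),z)[:2] for x,y in c],np.float32)
def big(m):
    cs=cv2.findContours(m.astype(np.uint8),cv2.RETR_EXTERNAL,cv2.CHAIN_APPROX_NONE)[0]; return max(cs,key=cv2.contourArea)
im=up(205,255,335,330); hsv=cv2.cvtColor(im,cv2.COLOR_BGR2HSV); cv2.imwrite("pics/h.png",im)
blue=(hsv[...,0]>95)&(hsv[...,0]<125)&(hsv[...,1]>120)
blue=cv2.morphologyEx(blue.astype(np.uint8),cv2.MORPH_OPEN,np.ones((9,9)))
pts=np.vstack([back(c,205,255,50) for c in cv2.findContours(blue,cv2.RETR_EXTERNAL,cv2.CHAIN_APPROX_NONE)[0] if cv2.contourArea(c)>300])
print("case",cv2.minAreaRect(pts))
# edge lines: pts in rough case frame
a=np.deg2rad(-3.05); X=np.array([np.cos(a),np.sin(a)]);Y=np.array([-X[1],X[0]]); c0=np.array([502.6,138.7])
q=np.c_[(pts-c0)@X,(pts-c0)@Y]
bins=np.arange(-105,106,10)
for lo in bins:
    s=q[(q[:,1]>=lo)&(q[:,1]<lo+10)]
    if len(s): print(lo,s[:,0].min().round(1),s[:,0].max().round(1))
for lo in range(-30,30,10):
    s=q[(q[:,0]>=lo)&(q[:,0]<lo+10)]
    if len(s): print("x",lo,s[:,1].min().round(1),s[:,1].max().round(1))
# white bar vs red grip
red=((hsv[...,0]<8)|(hsv[...,0]>172))&(hsv[...,1]>150)
print("grip",cv2.minAreaRect(back(big(red),205,255,91)))
for n,u,v,h,t in(("tall",421,281,40,(95,125)),("mid",471,307,32,(5,20)),("low",366,267,24,None)):
    im=up(u-18,v-18,u+18,v+18); hs=cv2.cvtColor(im,cv2.COLOR_BGR2HSV)
    if t: m=(hs[...,0]>t[0])&(hs[...,0]<t[1])&(hs[...,1]>160)
    else: m=(hs[...,1]<75)
    m=cv2.morphologyEx(m.astype(np.uint8),cv2.MORPH_OPEN,np.ones((7,7)))
    print(n,cv2.minAreaRect(back(big(m),u-18,v-18,h)))
    b=cv2.morphologyEx((hs[...,2]<70).astype(np.uint8),cv2.MORPH_OPEN,np.ones((5,5)))
    print("  plate",cv2.minAreaRect(back(big(b),u-18,v-18,h)))
    cv2.imwrite(f"pics/h_{n}.png",im)
cv2.imwrite("pics/mods.png",np.hstack([cv2.imread(f"pics/h_{n}.png") for n in("tall","mid","low")]))
E
python3 m2.py
```

```text
case ((499.5395812988281, 139.12644958496094), (213.6362762451172, 58.355255126953125), 86.70355987548828)
-105 -32.6 25.6
-95 -32.4 25.5
-75 -32.3 24.9
-65 -32.4 24.6
-55 -32.0 24.7
-45 -32.1 24.7
-35 -32.1 25.9
-25 -32.3 25.8
-15 -32.1 24.9
-5 -32.2 24.8
5 -32.1 24.6
15 -31.5 26.0
25 -31.6 25.8
35 -31.7 24.9
45 -31.9 24.7
55 -32.0 25.1
65 -31.4 26.1
75 -31.8 26.3
85 -31.8 26.5
95 -31.8 26.3
105 -30.5 25.5
x -30 -106.0 106.7
x -20 -106.5 107.0
x -10 -106.4 106.8
x 0 -106.3 106.9
x 10 -106.1 107.0
x 20 -105.6 106.6
grip ((494.5236511230469, 57.484580993652344), (20.93319320678711, 12.811667442321777), 0.08850692212581635)
tall ((519.75732421875, -185.95361328125), (32.83466720581055, 10.857992172241211), 26.219446182250977)
  plate ((525.8776245117188, -204.83230590820312), (28.332592010498047, 28.22910499572754), 22.842439651489258)
mid ((466.9128723144531, -301.27056884765625), (13.993557929992676, 38.06388473510742), 89.64529418945312)Traceback (most recent call last):
  File "m2.py", line 33, in <module>
    print("  plate",cv2.minAreaRect(back(big(b),u-18,v-18,h)))
                                    ~~~~^^^^^^^^^^^^^^^^^^^^
  File "m2.py", line 5, in back
    c=c.reshape(-1,2); return np.array([ray("top",((x+.5)/F-.5+u0,(y+.5)/F-.5+v0),z)[:2] for x,y in c],np.float32)
                                        ~~~^^^^^^^^^^^^^^^^^^^^^^^^^^^^^^^^^^^^^^^^^
  File "h.py", line 11, in ray
    K,R,t=cam(n); o=-R.T@t; d=np.array([(uv[0]-K[0,2])/K[0,0],(uv[1]-K[1,2])/K[1,1],1])@R
          ~~~^^^
  File "h.py", line 4, in cam
    p=eyes.camera_params(n); K=np.array(p["mtx"],float); R=cv2.Rodrigues(np.array(p["rvec"],float))[0]; t=np.array(p["tvec"],float).ravel()
ValueError: time passes only in moves, steps and waits
```

```bash
sed -i 's/^def cam(n):/import functools\n@functools.lru_cache\ndef cam(n):/' h.py; sed -i 's/(5,20))/(5,20))/; s/back(big(b)/back(big(b)/' m2.py; python3 m2.py | grep -A1 -E "tall|mid|low"
cat >> h.py <<'E'
CY=np.deg2rad(-3.3); CX=np.array([np.cos(CY),np.sin(CY)]); CYv=np.array([-CX[1],CX[0]]); C0=np.array([499.5,139.1])
def pocket(y,x=0): return C0+CX*x+CYv*y
def rel(x,y,z,yaw=None):
    """shift in tool axes units of 40mm; yaw = desired world yaw of the tool's y (closing line), mod 180"""
    s=sense(); p=s["ee_pos"]; R=s["eef_rot"]
    d=R.T@(np.array([x,y,z])-p); print("t",round(s["time"],2),"d(mm)",d.round(1),"units",(d/40).round(3))
    if yaw is not None:
        cur=np.rad2deg(np.arctan2(R[1,1],R[0,1])); e=(yaw-cur+90)%180-90
        print("tool y yaw",cur.round(2),"rz units total",round(-e/6,3),"j6",s["joint_positions"][5].round(1))
    print("tilt",R[:2,2].round(4),"F",s["ft_force"].round(1),"w",round(s["gripper_width"],1))
E
```

```text
tall ((519.75732421875, -185.95361328125), (32.83466720581055, 10.857992172241211), 26.219446182250977)
  plate ((525.8776245117188, -204.83230590820312), (28.332592010498047, 28.22910499572754), 22.842439651489258)
mid ((466.9128723144531, -301.27056884765625), (13.993557929992676, 38.06388473510742), 89.64529418945312)
  plate ((467.50885009765625, -321.57781982421875), (27.626461029052734, 27.729248046875), 88.66809844970703)
low ((557.4741821289062, -81.03585815429688), (42.5362663269043, 42.09593200683594), 12.378746032714844)
  plate ((558.4014282226562, -81.70419311523438), (28.829675674438477, 28.705495834350586), 12.759685516357422)
```

View pics/mods.png

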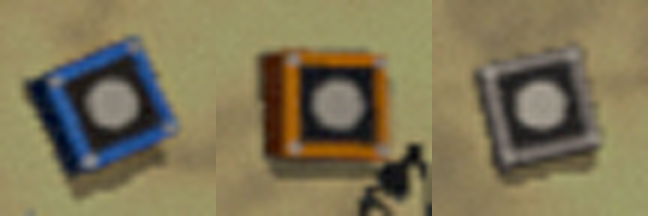

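Plates give clear centres: tall (525.9,-204.8, 22.8°), mid (467.5,-321.6, -1.3°) and low (558.4,-81.7, 12.6°).

Run:
```python
from h import *
rel(525.9,-204.8,80,22.8)
for n in("scene","top"):
    d=np.load(n+"0.npy"); Q=cloud(n,d)[d>0]
    Q=Q[(Q[:,2]>15)&(Q[:,0]>-100)&(Q[:,0]<600)&(Q[:,1]<-120)&(Q[:,1]>-700)]
    for z in range(15,560,60):
        s=Q[(Q[:,2]>=z)&(Q[:,2]<z+60)]
        if len(s): print(n,z,len(s),np.percentile(s,[2,50,98],axis=0).round().tolist())
```

```text
t 0.1 d(mm) [-563.2 -487.5  151.4] units [-14.079 -12.188   3.784]
tool y yaw 64.97 rz units total 7.029 j6 90.0
tilt [-0.0005 -0.0012] F [1.1 0.1 0.3] w 85.3
scene 15 716 [[340.0, -315.0, 16.0], [511.0, -212.0, 34.0], [544.0, -176.0, 42.0]]
scene 75 126 [[243.0, -319.0, 102.0], [282.0, -306.0, 121.0], [324.0, -294.0, 134.0]]
scene 135 374 [[89.0, -293.0, 137.0], [149.0, -253.0, 162.0], [238.0, -216.0, 174.0]]
scene 195 98 [[54.0, -263.0, 234.0], [58.0, -262.0, 245.0], [64.0, -255.0, 254.0]]
scene 255 389 [[56.0, -452.0, 256.0], [61.0, -261.0, 295.0], [212.0, -255.0, 314.0]]
scene 315 776 [[57.0, -452.0, 316.0], [206.0, -443.0, 345.0], [213.0, -258.0, 372.0]]
scene 375 10387 [[36.0, -476.0, 400.0], [145.0, -367.0, 422.0], [224.0, -249.0, 435.0]]
scene 435 1979 [[57.0, -459.0, 435.0], [206.0, -445.0, 462.0], [226.0, -257.0, 495.0]]
scene 495 238 [[206.0, -452.0, 495.0], [212.0, -445.0, 496.0], [220.0, -438.0, 497.0]]
top 15 3828 [[149.0, -511.0, 16.0], [222.0, -421.0, 26.0], [535.0, -186.0, 54.0]]
top 75 232 [[207.0, -447.0, 77.0], [243.0, -338.0, 107.0], [380.0, -299.0, 133.0]]
top 135 253 [[141.0, -447.0, 135.0], [213.0, -439.0, 158.0], [236.0, -250.0, 191.0]]
top 195 161 [[208.0, -447.0, 197.0], [217.0, -440.0, 226.0], [221.0, -437.0, 254.0]]
top 255 199 [[207.0, -448.0, 257.0], [216.0, -440.0, 287.0], [221.0, -437.0, 314.0]]
top 315 234 [[206.0, -448.0, 316.0], [216.0, -440.0, 345.0], [221.0, -437.0, 372.0]]
top 375 207 [[208.0, -439.0, 394.0], [223.0, -428.0, 407.0], [232.0, -425.0, 422.0]]
```

Request:
carry_out --motion '[{"dx":-0.74,"dy":-0.64,"hand":1},{"dx":-0.74,"dy":-0.64,"hand":1},{"dx":-0.74,"dy":-0.64,"hand":1},{"dx":-0.74,"dy":-0.64,"hand":1},{"dx":-0.74,"dy":-0.64,"hand":1},{"dx":-0.74,"dy":-0.64,"hand":1},{"dx":-0.74,"dy":-0.64,"hand":1},{"dx":-0.74,"dy":-0.64,"hand":1}]'

```text
schema error: expected keys dx, dy, dz, rx, ry, rz, hand
```

Request:
carry_out --motion '[{"dx":-0.74,"dy":-0.64,"hand":1},{"dx":-0.74,"dy":-0.64,"hand":1},{"dx":-0.74,"dy":-0.64,"hand":1},{"dx":-0.74,"dy":-0.64,"hand":1},{"dx":-0.74,"dy":-0.64,"hand":1},{"dx":-0.74,"dy":-0.64,"hand":1},{"dx":-0.74,"dy":-0.64,"hand":1},{"dx":-0.74,"dy":-0.64,"hand":1}]'

```text
schema error: expected keys dx, dy, dz, rx, ry, rz, hand
```

Request:
carry_out --motion '[{"dx":-0.74,"dy":-0.64,"hand":1},{"dx":-0.74,"dy":-0.64,"hand":1},{"dx":-0.74,"dy":-0.64,"hand":1},{"rz":1,"dz":0.5,"hand":1},{"rz":1,"dz":0.5,"hand":1},{"rz":1,"dz":0.5,"hand":1},{"rz":1,"dz":0.5,"hand":1},{"rz":1,"dz":0.5,"hand":1}]'

```text
schema error: expected keys dx, dy, dz, rx, ry, rz, hand
```

Request:
carry_out --motion '[{"rz":1,"dz":0.5,"hand":1},{"rz":1,"dz":0.5,"hand":1},{"hand":1},{"hand":1}]'

```text
schema error: expected keys dx, dy, dz, rx, ry, rz, hand
```

Run:
```python
from h import *
rel(525.9,-204.8,23,22.8)
```

```text
t 0.1 d(mm) [-563.2 -487.5  208.4] units [-14.079 -12.186   5.209]
tool y yaw 64.97 rz units total 7.029 j6 90.0
tilt [-0.0005 -0.0012] F [1.1 0.1 0.3] w 85.3
```

All keys are required.

Request:
carry_out --motion '[{"dx":-0.74,"dy":-0.64,"dz":0,"rx":0,"ry":0,"rz":0,"hand":1},{"dx":-0.74,"dy":-0.64,"dz":0,"rx":0,"ry":0,"rz":0,"hand":1},{"dx":-0.74,"dy":-0.64,"dz":0,"rx":0,"ry":0,"rz":0,"hand":1},{"dx":-0.74,"dy":-0.64,"dz":0,"rx":0,"ry":0,"rz":0,"hand":1},{"dx":-0.74,"dy":-0.64,"dz":0,"rx":0,"ry":0,"rz":0,"hand":1},{"dx":-0.74,"dy":-0.64,"dz":0,"rx":0,"ry":0,"rz":0,"hand":1},{"dx":-0.74,"dy":-0.64,"dz":0,"rx":0,"ry":0,"rz":0,"hand":1},{"dx":-0.74,"dy":-0.64,"dz":0,"rx":0,"ry":0,"rz":0,"hand":1}]'

```text
time: 0.77
ee_pos: [350.1, 188.1, 231.2]
eef_rot: [[-0.906, 0.423, -0.0], [0.423, 0.906, -0.0], [-0.0, -0.0, -1.0]]
ft_force: [0.9, 0.5, -0.5]
gripper_width: 85.2
finger_force: 0.0
```

Request:
carry_out --motion '[{"dx":-0.74,"dy":-0.64,"dz":0,"rx":0,"ry":0,"rz":0,"hand":1},{"dx":-0.74,"dy":-0.64,"dz":0,"rx":0,"ry":0,"rz":0,"hand":1},{"dx":-0.74,"dy":-0.64,"dz":0,"rx":0,"ry":0,"rz":0,"hand":1},{"dx":-0.74,"dy":-0.64,"dz":0,"rx":0,"ry":0,"rz":0,"hand":1},{"dx":-0.74,"dy":-0.64,"dz":0,"rx":0,"ry":0,"rz":0,"hand":1},{"dx":-0.74,"dy":-0.64,"dz":0,"rx":0,"ry":0,"rz":0,"hand":1},{"dx":-0.74,"dy":-0.64,"dz":0,"rx":0,"ry":0,"rz":0,"hand":1},{"dx":-0.74,"dy":-0.64,"dz":0,"rx":0,"ry":0,"rz":0,"hand":1}]'

```text
time: 1.43
ee_pos: [478.1, -97.9, 231.1]
eef_rot: [[-0.906, 0.423, -0.0], [0.423, 0.906, 0.0], [0.0, -0.0, -1.0]]
ft_force: [1.3, 0.6, 1.5]
gripper_width: 85.5
finger_force: 0.0
```

Request:
carry_out --motion '[{"dx":-0.74,"dy":-0.64,"dz":0,"rx":0,"ry":0,"rz":0,"hand":1},{"dx":-0.74,"dy":-0.64,"dz":0,"rx":0,"ry":0,"rz":0,"hand":1},{"dx":-0.74,"dy":-0.64,"dz":0,"rx":0,"ry":0,"rz":0,"hand":1},{"dx":0,"dy":0,"dz":0.5,"rx":0,"ry":0,"rz":1,"hand":1},{"dx":0,"dy":0,"dz":0.5,"rx":0,"ry":0,"rz":1,"hand":1},{"dx":0,"dy":0,"dz":0.5,"rx":0,"ry":0,"rz":1,"hand":1},{"dx":0,"dy":0,"dz":0.5,"rx":0,"ry":0,"rz":1,"hand":1},{"dx":0,"dy":0,"dz":0.5,"rx":0,"ry":0,"rz":1,"hand":1}]'

```text
time: 2.1
ee_pos: [525.5, -203.1, 130.0]
eef_rot: [[-0.569, 0.823, -0.001], [0.823, 0.569, 0.0], [0.001, -0.001, -1.0]]
ft_force: [-0.2, -0.5, 0.7]
gripper_width: 85.2
finger_force: 0.0
```

Request:
carry_out --motion '[{"dx":0,"dy":0,"dz":0.5,"rx":0,"ry":0,"rz":1,"hand":1},{"dx":0,"dy":0,"dz":0.5,"rx":0,"ry":0,"rz":1,"hand":1},{"dx":0,"dy":0,"dz":0,"rx":0,"ry":0,"rz":0,"hand":1},{"dx":0,"dy":0,"dz":0,"rx":0,"ry":0,"rz":0,"hand":1}]'

```text
time: 2.43
ee_pos: [525.0, -202.7, 90.6]
eef_rot: [[-0.393, 0.919, -0.003], [0.919, 0.393, 0.001], [0.002, -0.002, -1.0]]
ft_force: [0.2, 0.0, 0.3]
gripper_width: 85.4
finger_force: 0.0
```

Run:
```python
from h import *
rel(525.9,-204.8,23,22.8)
```

```text
t 2.43 d(mm) [-2.4  0.1 67.6] units [-0.061  0.002  1.689]
tool y yaw 23.16 rz units total 0.06 j6 45.7
tilt [-0.0026  0.0009] F [0.2 0.  0.3] w 85.4
```

Request:
carry_out --motion '[{"dx":-0.06,"dy":0,"dz":0.6,"rx":0,"ry":0,"rz":0.06,"hand":1},{"dx":0,"dy":0,"dz":0.6,"rx":0,"ry":0,"rz":0,"hand":1},{"dx":0,"dy":0,"dz":0.49,"rx":0,"ry":0,"rz":0,"hand":1},{"dx":0,"dy":0,"dz":0,"rx":0,"ry":0,"rz":0,"hand":-1},{"dx":0,"dy":0,"dz":0,"rx":0,"ry":0,"rz":0,"hand":-1},{"dx":0,"dy":0,"dz":0,"rx":0,"ry":0,"rz":0,"hand":-1},{"dx":0,"dy":0,"dz":0,"rx":0,"ry":0,"rz":0,"hand":-1},{"dx":0,"dy":0,"dz":0,"rx":0,"ry":0,"rz":0,"hand":-1}]' --grip_force 40

```text
time: 3.1
ee_pos: [528.2, -205.7, 25.8]
eef_rot: [[-0.385, 0.923, 0.003], [0.923, 0.385, -0.001], [-0.002, 0.002, -1.0]]
ft_force: [-0.6, -0.0, 6.4]
gripper_width: 39.3
finger_force: 41.1
```

Request:
carry_out --motion '[{"dx":0,"dy":0,"dz":0,"rx":0,"ry":0,"rz":0,"hand":-1},{"dx":0,"dy":0,"dz":0,"rx":0,"ry":0,"rz":0,"hand":-1}]'

```text
time: 3.27
ee_pos: [528.2, -205.7, 25.9]
eef_rot: [[-0.385, 0.923, 0.003], [0.923, 0.385, -0.001], [-0.003, 0.003, -1.0]]
ft_force: [-0.7, -0.3, 6.0]
gripper_width: 39.1
finger_force: 41.0
```

Request:
carry_out --motion '[{"dx":0,"dy":0,"dz":-0.3,"rx":0,"ry":0,"rz":0,"hand":-1},{"dx":0,"dy":0,"dz":-0.8,"rx":0,"ry":0,"rz":0,"hand":-1},{"dx":0,"dy":0,"dz":-0.8,"rx":0,"ry":0,"rz":0,"hand":-1},{"dx":0,"dy":0,"dz":-0.8,"rx":0,"ry":0,"rz":0,"hand":-1},{"dx":0,"dy":0,"dz":-0.4,"rx":0,"ry":0,"rz":0,"hand":-1},{"dx":0,"dy":0,"dz":0,"rx":0,"ry":0,"rz":0,"hand":-1}]'

```text
time: 3.77
ee_pos: [529.2, -206.1, 153.1]
eef_rot: [[-0.385, 0.923, 0.008], [0.923, 0.385, -0.003], [-0.006, 0.006, -1.0]]
ft_force: [0.7, -0.3, -1.6]
gripper_width: 38.7
finger_force: 41.0
```

Run:
```python
from h import *
q=pocket(50); print(q); rel(q[0],q[1],110,-3.3)
```

```text
[502.37820135 189.01709083]
t 3.77 d(mm) [375.2 127.2  41.7] units [9.379 3.179 1.041]
tool y yaw 22.65 rz units total 4.325 j6 46.1
tilt [ 0.0076 -0.003 ] F [ 0.7 -0.3 -1.6] w 38.7
```

Request:
carry_out --motion '[{"dx":0.93,"dy":0.32,"dz":0,"rx":0,"ry":0,"rz":0,"hand":-1},{"dx":0.94,"dy":0.32,"dz":0,"rx":0,"ry":0,"rz":0,"hand":-1},{"dx":0.94,"dy":0.32,"dz":0,"rx":0,"ry":0,"rz":0,"hand":-1},{"dx":0.94,"dy":0.32,"dz":0,"rx":0,"ry":0,"rz":0,"hand":-1},{"dx":0.94,"dy":0.32,"dz":0,"rx":0,"ry":0,"rz":0,"hand":-1},{"dx":0.94,"dy":0.32,"dz":0,"rx":0,"ry":0,"rz":0,"hand":-1},{"dx":0.94,"dy":0.32,"dz":0,"rx":0,"ry":0,"rz":0,"hand":-1},{"dx":0.94,"dy":0.32,"dz":0,"rx":0,"ry":0,"rz":0,"hand":-1}]'

```text
time: 4.43
ee_pos: [505.1, 113.3, 147.6]
eef_rot: [[-0.385, 0.923, -0.0], [0.923, 0.385, -0.0], [-0.0, -0.0, -1.0]]
ft_force: [1.0, -0.4, -2.1]
gripper_width: 39.1
finger_force: 41.0
```

Request:
carry_out --motion '[{"dx":0.94,"dy":0.31,"dz":0,"rx":0,"ry":0,"rz":0,"hand":-1},{"dx":0.93,"dy":0.31,"dz":0,"rx":0,"ry":0,"rz":0,"hand":-1},{"dx":0,"dy":0,"dz":0.25,"rx":0,"ry":0,"rz":1,"hand":-1},{"dx":0,"dy":0,"dz":0.25,"rx":0,"ry":0,"rz":1,"hand":-1},{"dx":0,"dy":0,"dz":0.25,"rx":0,"ry":0,"rz":1,"hand":-1},{"dx":0,"dy":0,"dz":0.25,"rx":0,"ry":0,"rz":1,"hand":-1},{"dx":0,"dy":0,"dz":0,"rx":0,"ry":0,"rz":0.32,"hand":-1},{"dx":0,"dy":0,"dz":0,"rx":0,"ry":0,"rz":0,"hand":-1}]'

```text
time: 5.1
ee_pos: [499.2, 189.9, 106.8]
eef_rot: [[0.059, 0.998, -0.002], [0.998, -0.059, -0.001], [-0.001, -0.002, -1.0]]
ft_force: [0.1, 0.1, -1.3]
gripper_width: 39.0
finger_force: 40.9
```

Request:
carry_out --motion '[{"dx":0,"dy":0,"dz":0,"rx":0,"ry":0,"rz":0,"hand":-1},{"dx":0,"dy":0,"dz":0,"rx":0,"ry":0,"rz":0,"hand":-1}]'

```text
time: 5.27
ee_pos: [500.1, 190.1, 107.9]
eef_rot: [[0.056, 0.998, 0.0], [0.998, -0.056, 0.0], [0.0, 0.0, -1.0]]
ft_force: [0.4, 0.5, -0.8]
gripper_width: 39.0
finger_force: 40.9
```

Run:
```python
from h import *
q=pocket(50); print(q); rel(q[0],q[1],75,-3.3)
for n in("scene","top"):
    p,d=eyes.grab_frame(n); cv2.imwrite(f"pics/{n}1.png",p[:,:,::-1]); np.save(n+"1.npy",d)
p=cv2.imread("pics/scene1.png"); cv2.imwrite("pics/s1.png",cv2.resize(p[150:310,190:350],None,fx=3.6,fy=3.6,interpolation=cv2.INTER_CUBIC))
```

```text
[502.37820135 189.01709083]
t 5.27 d(mm) [-0.9  2.3 32.9] units [-0.023  0.058  0.823]
tool y yaw -3.21 rz units total 0.014 j6 114.0
tilt [0.0004 0.    ] F [ 0.4  0.5 -0.8] w 39.0
```

View pics/s1.png

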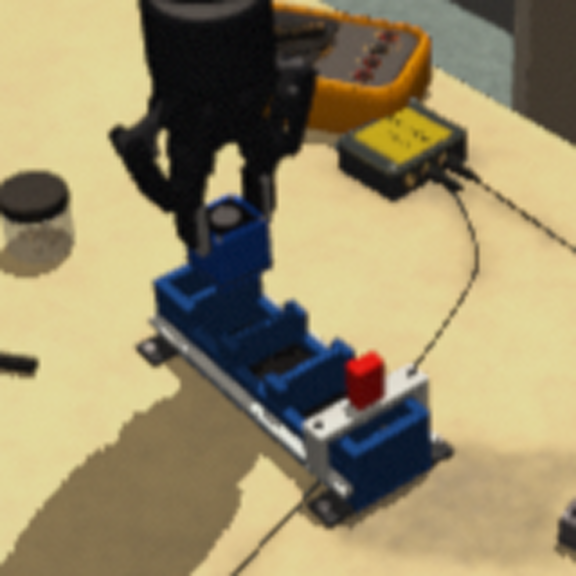

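The scene crop shows the tall module held upright over pocket 3 at about (235,235), well aligned, with the bar at the near end. Correct and go down.

Request:
carry_out --motion '[{"dx":-0.02,"dy":0.06,"dz":0.35,"rx":0,"ry":0,"rz":0,"hand":-1},{"dx":0,"dy":0,"dz":0.3,"rx":0,"ry":0,"rz":0,"hand":-1},{"dx":0,"dy":0,"dz":0,"rx":0,"ry":0,"rz":0,"hand":-1},{"dx":0,"dy":0,"dz":0,"rx":0,"ry":0,"rz":0,"hand":-1},{"dx":0,"dy":0,"dz":0,"rx":0,"ry":0,"rz":0,"hand":-1}]'

```text
time: 5.78
ee_pos: [502.6, 189.2, 82.3]
eef_rot: [[0.057, 0.998, 0.0], [0.998, -0.057, 0.0], [0.0, 0.0, -1.0]]
ft_force: [0.1, 0.7, -1.2]
gripper_width: 39.2
finger_force: 40.9
```

Run:
```python
from h import *
q=pocket(50); rel(q[0],q[1],34,-3.3)
p,d=eyes.grab_frame("scene"); cv2.imwrite("pics/scene2.png",p[:,:,::-1]); np.save("scene2.npy",d)
cv2.imwrite("pics/s2.png",cv2.resize(p[190:270,215:315,::-1],None,fx=7,fy=7,interpolation=cv2.INTER_CUBIC))
```

```text
t 5.78 d(mm) [-0.2 -0.2 48.3] units [-0.005 -0.005  1.208]
tool y yaw -3.29 rz units total 0.001 j6 113.9
tilt [0.0004 0.0001] F [ 0.1  0.7 -1.2] w 39.2
```

View pics/s2.png

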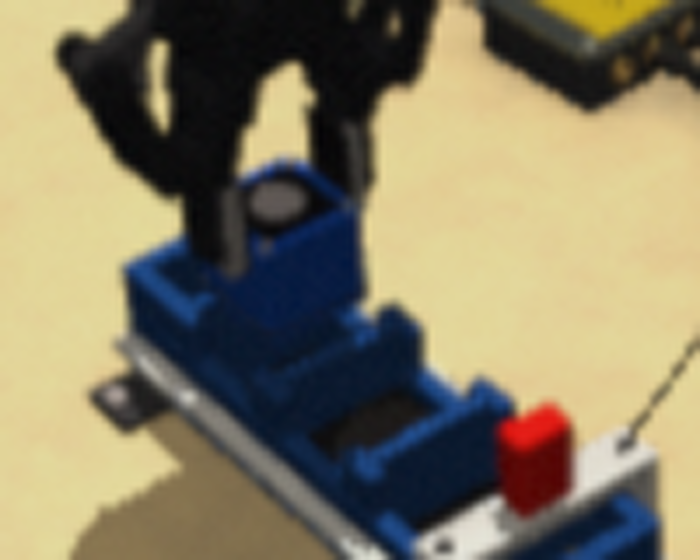

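The module stands just above its pocket and looks aligned (bottom edge at about (290,320)). Go down slowly and watch the force.

Request:
carry_out --motion '[{"dx":0,"dy":0,"dz":0.15,"rx":0,"ry":0,"rz":0,"hand":-1},{"dx":0,"dy":0,"dz":0.15,"rx":0,"ry":0,"rz":0,"hand":-1},{"dx":0,"dy":0,"dz":0.1,"rx":0,"ry":0,"rz":0,"hand":-1},{"dx":0,"dy":0,"dz":0,"rx":0,"ry":0,"rz":0,"hand":-1},{"dx":0,"dy":0,"dz":0,"rx":0,"ry":0,"rz":0,"hand":-1}]'

```text
time: 6.25
ee_pos: [502.0, 189.0, 65.3]
eef_rot: [[0.058, 0.998, -0.001], [0.998, -0.058, -0.0], [-0.0, -0.001, -1.0]]
ft_force: [1.2, -0.0, -1.4]
gripper_width: 39.2
finger_force: 40.9
```

Request:
carry_out --motion '[{"dx":0,"dy":0,"dz":0.2,"rx":0,"ry":0,"rz":0,"hand":-1},{"dx":0,"dy":0,"dz":0.2,"rx":0,"ry":0,"rz":0,"hand":-1},{"dx":0,"dy":0,"dz":0.1,"rx":0,"ry":0,"rz":0,"hand":-1},{"dx":0,"dy":0,"dz":0,"rx":0,"ry":0,"rz":0,"hand":-1},{"dx":0,"dy":0,"dz":0,"rx":0,"ry":0,"rz":0,"hand":-1}]'

```text
time: 6.67
ee_pos: [502.0, 189.0, 45.2]
eef_rot: [[0.058, 0.998, -0.001], [0.998, -0.058, -0.0], [-0.001, -0.001, -1.0]]
ft_force: [0.4, 0.3, -1.8]
gripper_width: 38.9
finger_force: 41.0
```

Request:
carry_out --motion '[{"dx":0,"dy":0,"dz":0.08,"rx":0,"ry":0,"rz":0,"hand":-1},{"dx":0,"dy":0,"dz":0.08,"rx":0,"ry":0,"rz":0,"hand":-1},{"dx":0,"dy":0,"dz":0,"rx":0,"ry":0,"rz":0,"hand":-1},{"dx":0,"dy":0,"dz":0,"rx":0,"ry":0,"rz":0,"hand":-1}]'

```text
time: 7.0
ee_pos: [502.2, 189.1, 39.1]
eef_rot: [[0.058, 0.998, -0.0], [0.998, -0.058, -0.0], [-0.0, -0.0, -1.0]]
ft_force: [-0.2, 0.1, -2.2]
gripper_width: 39.0
finger_force: 41.0
```

Request:
carry_out --motion '[{"dx":0,"dy":0,"dz":0.07,"rx":0,"ry":0,"rz":0,"hand":-1},{"dx":0,"dy":0,"dz":0.06,"rx":0,"ry":0,"rz":0,"hand":-1},{"dx":0,"dy":0,"dz":0,"rx":0,"ry":0,"rz":0,"hand":-1},{"dx":0,"dy":0,"dz":0,"rx":0,"ry":0,"rz":0,"hand":-1}]'

```text
time: 7.33
ee_pos: [502.3, 189.1, 34.0]
eef_rot: [[0.058, 0.998, -0.0], [0.998, -0.058, -0.0], [-0.0, -0.0, -1.0]]
ft_force: [0.2, 0.6, -1.5]
gripper_width: 39.1
finger_force: 41.0
```

Request:
carry_out --motion '[{"dx":0,"dy":0,"dz":0.05,"rx":0,"ry":0,"rz":0,"hand":-1},{"dx":0,"dy":0,"dz":0.03,"rx":0,"ry":0,"rz":0,"hand":-1},{"dx":0,"dy":0,"dz":0,"rx":0,"ry":0,"rz":0,"hand":-1},{"dx":0,"dy":0,"dz":0,"rx":0,"ry":0,"rz":0,"hand":-1}]'

```text
time: 7.67
ee_pos: [502.4, 189.2, 33.7]
eef_rot: [[0.058, 0.998, 0.002], [0.998, -0.058, 0.001], [0.001, 0.002, -1.0]]
ft_force: [-10.1, -3.3, 33.4]
gripper_width: 39.4
finger_force: 45.0
```

Request:
carry_out --motion '[{"dx":0,"dy":0,"dz":-0.06,"rx":0,"ry":0,"rz":0,"hand":-1},{"dx":0,"dy":0,"dz":0,"rx":0,"ry":0,"rz":0,"hand":1},{"dx":0,"dy":0,"dz":0,"rx":0,"ry":0,"rz":0,"hand":1},{"dx":0,"dy":0,"dz":0,"rx":0,"ry":0,"rz":0,"hand":1},{"dx":0,"dy":0,"dz":0,"rx":0,"ry":0,"rz":0,"hand":1},{"dx":0,"dy":0,"dz":-0.5,"rx":0,"ry":0,"rz":0,"hand":1},{"dx":0,"dy":0,"dz":-1,"rx":0,"ry":0,"rz":0,"hand":1},{"dx":0,"dy":0,"dz":-1,"rx":0,"ry":0,"rz":0,"hand":1}]'

```text
time: 8.33
ee_pos: [501.0, 188.6, 132.9]
eef_rot: [[0.058, 0.998, -0.004], [0.998, -0.058, -0.002], [-0.002, -0.004, -1.0]]
ft_force: [1.5, 1.1, 0.1]
gripper_width: 85.4
finger_force: 0.0
```

Run:
```python
from h import *
rel(558.4,-81.7,80,12.6)
d=eyes.grab_frame("scene")[1]; P=cloud("scene",d)[150:310,190:350].reshape(-1,3); P0=cloud("scene",np.load("scene0.npy"))
L=np.c_[(P[:,:2]-C0)@CX,(P[:,:2]-C0)@CYv]; s=(abs(L[:,0])<13)&(abs(L[:,1]-50)<13)&(P[:,2]>0)&(P[:,2]<70); print("top of module in p3",np.median(P[s,2]),s.sum())
```

```text
t 8.33 d(mm) [-266.5   73.1   53.1] units [-6.662  1.826  1.329]
tool y yaw -3.3 rz units total -2.651 j6 113.9
tilt [-0.004  -0.0016] F [1.5 1.1 0.1] w 85.4
top of module in p3 47.9203759548771 79
```

Tall module is seated (top at 48). Now the low one.

Request:
carry_out --motion '[{"dx":-0.95,"dy":0.26,"dz":0,"rx":0,"ry":0,"rz":0,"hand":1},{"dx":-0.95,"dy":0.26,"dz":0,"rx":0,"ry":0,"rz":0,"hand":1},{"dx":-0.95,"dy":0.26,"dz":0,"rx":0,"ry":0,"rz":0,"hand":1},{"dx":-0.95,"dy":0.26,"dz":0,"rx":0,"ry":0,"rz":0,"hand":1},{"dx":-0.95,"dy":0.26,"dz":0,"rx":0,"ry":0,"rz":0,"hand":1},{"dx":-0.95,"dy":0.26,"dz":0,"rx":0,"ry":0,"rz":0,"hand":1},{"dx":-0.96,"dy":0.26,"dz":0,"rx":0,"ry":0,"rz":0,"hand":1},{"dx":0,"dy":0,"dz":0.3,"rx":0,"ry":0,"rz":-0.9,"hand":1}]'

```text
time: 9.05
ee_pos: [562.2, -87.3, 122.6]
eef_rot: [[-0.03, 1.0, 0.004], [1.0, 0.03, -0.003], [-0.003, 0.004, -1.0]]
ft_force: [-0.2, 0.5, -0.4]
gripper_width: 85.3
finger_force: 0.0
```

Request:
carry_out --motion '[{"dx":0,"dy":0,"dz":0.5,"rx":0,"ry":0,"rz":-0.9,"hand":1},{"dx":0,"dy":0,"dz":0.5,"rx":0,"ry":0,"rz":-0.85,"hand":1},{"dx":0,"dy":0,"dz":0,"rx":0,"ry":0,"rz":0,"hand":1},{"dx":0,"dy":0,"dz":0,"rx":0,"ry":0,"rz":0,"hand":1},{"dx":0,"dy":0,"dz":0,"rx":0,"ry":0,"rz":0,"hand":1}]'

```text
time: 9.47
ee_pos: [560.0, -80.9, 82.0]
eef_rot: [[-0.215, 0.977, 0.0], [0.977, 0.215, -0.0], [-0.0, 0.0, -1.0]]
ft_force: [0.7, 0.1, -0.0]
gripper_width: 85.3
finger_force: 0.0
```

Run:
```python
from h import *
rel(558.4,-81.7,9,12.6)
```

```text
t 9.47 d(mm) [-0.4 -1.8 73. ] units [-0.009 -0.045  1.825]
tool y yaw 12.44 rz units total -0.026 j6 69.3
tilt [ 0.0003 -0.0001] F [ 0.7  0.1 -0. ] w 85.3
```

Request:
carry_out --motion '[{"dx":-0.01,"dy":-0.04,"dz":0.7,"rx":0,"ry":0,"rz":-0.03,"hand":1},{"dx":0,"dy":0,"dz":0.7,"rx":0,"ry":0,"rz":0,"hand":1},{"dx":0,"dy":0,"dz":0.42,"rx":0,"ry":0,"rz":0,"hand":1},{"dx":0,"dy":0,"dz":0,"rx":0,"ry":0,"rz":0,"hand":1},{"dx":0,"dy":0,"dz":0,"rx":0,"ry":0,"rz":0,"hand":-1},{"dx":0,"dy":0,"dz":0,"rx":0,"ry":0,"rz":0,"hand":-1},{"dx":0,"dy":0,"dz":0,"rx":0,"ry":0,"rz":0,"hand":-1},{"dx":0,"dy":0,"dz":0,"rx":0,"ry":0,"rz":0,"hand":-1}]'

```text
time: 10.13
ee_pos: [559.3, -81.9, 10.1]
eef_rot: [[-0.221, 0.975, 0.003], [0.975, 0.221, -0.0], [-0.001, 0.002, -1.0]]
ft_force: [-1.7, 0.2, 37.3]
gripper_width: 38.6
finger_force: 38.4
```

Request:
carry_out --motion '[{"dx":0,"dy":0,"dz":0,"rx":0,"ry":0,"rz":0,"hand":-1},{"dx":0,"dy":0,"dz":0,"rx":0,"ry":0,"rz":0,"hand":-1}]'

```text
time: 10.3
ee_pos: [559.4, -81.9, 10.2]
eef_rot: [[-0.221, 0.975, 0.003], [0.975, 0.221, -0.0], [-0.001, 0.003, -1.0]]
ft_force: [-0.5, 0.3, 6.5]
gripper_width: 39.1
finger_force: 39.9
```

Request:
carry_out --motion '[{"dx":0,"dy":0,"dz":-0.3,"rx":0,"ry":0,"rz":0,"hand":-1},{"dx":0,"dy":0,"dz":-0.8,"rx":0,"ry":0,"rz":0,"hand":-1},{"dx":0,"dy":0,"dz":-0.9,"rx":0,"ry":0,"rz":0,"hand":-1},{"dx":0,"dy":0,"dz":-0.9,"rx":0,"ry":0,"rz":0,"hand":-1},{"dx":0,"dy":0,"dz":-0.6,"rx":0,"ry":0,"rz":0,"hand":-1},{"dx":0,"dy":0,"dz":0,"rx":0,"ry":0,"rz":0,"hand":-1},{"dx":0,"dy":0,"dz":0,"rx":0,"ry":0,"rz":0,"hand":-1}]'

```text
time: 10.88
ee_pos: [559.3, -81.9, 150.7]
eef_rot: [[-0.221, 0.975, 0.004], [0.975, 0.221, -0.001], [-0.002, 0.004, -1.0]]
ft_force: [0.1, -0.9, -1.5]
gripper_width: 38.9
finger_force: 41.2
```

Run:
```python
from h import *
q=pocket(0); rel(q[0],q[1],75,-3.3)
```

```text
t 10.88 d(mm) [228.9  -9.8  75.3] units [ 5.722 -0.245  1.882]
tool y yaw 12.76 rz units total 2.677 j6 68.9
tilt [ 0.0042 -0.0007] F [ 0.1 -0.9 -1.5] w 38.9
```

Request:
carry_out --motion '[{"dx":0.95,"dy":-0.04,"dz":0,"rx":0,"ry":0,"rz":0,"hand":-1},{"dx":0.95,"dy":-0.04,"dz":0,"rx":0,"ry":0,"rz":0,"hand":-1},{"dx":0.95,"dy":-0.04,"dz":0,"rx":0,"ry":0,"rz":0,"hand":-1},{"dx":0.95,"dy":-0.04,"dz":0,"rx":0,"ry":0,"rz":0,"hand":-1},{"dx":0.96,"dy":-0.04,"dz":0,"rx":0,"ry":0,"rz":0,"hand":-1},{"dx":0.96,"dy":-0.04,"dz":0,"rx":0,"ry":0,"rz":0,"hand":-1},{"dx":0,"dy":0,"dz":0.3,"rx":0,"ry":0,"rz":0.9,"hand":-1},{"dx":0,"dy":0,"dz":0.5,"rx":0,"ry":0,"rz":0.9,"hand":-1}]'

```text
time: 11.55
ee_pos: [498.0, 141.7, 116.7]
eef_rot: [[-0.034, 0.999, 0.002], [0.999, 0.034, 0.001], [0.001, 0.002, -1.0]]
ft_force: [0.7, -0.9, -1.8]
gripper_width: 38.9
finger_force: 41.2
```

Request:
carry_out --motion '[{"dx":0,"dy":0,"dz":0.5,"rx":0,"ry":0,"rz":0.88,"hand":-1},{"dx":0,"dy":0,"dz":0.3,"rx":0,"ry":0,"rz":0,"hand":-1},{"dx":0,"dy":0,"dz":0,"rx":0,"ry":0,"rz":0,"hand":-1},{"dx":0,"dy":0,"dz":0,"rx":0,"ry":0,"rz":0,"hand":-1},{"dx":0,"dy":0,"dz":0,"rx":0,"ry":0,"rz":0,"hand":-1}]'

```text
time: 11.97
ee_pos: [498.3, 139.2, 84.7]
eef_rot: [[0.057, 0.998, -0.0], [0.998, -0.057, -0.0], [-0.0, -0.0, -1.0]]
ft_force: [-1.0, 0.2, -1.1]
gripper_width: 38.8
finger_force: 41.1
```

Run:
```python
from h import *
q=pocket(0); rel(q[0],q[1],65,-3.3)
```

```text
t 11.97 d(mm) [-0.   1.2 19.7] units [-0.     0.031  0.492]
tool y yaw -3.28 rz units total 0.003 j6 108.9
tilt [-0.0002 -0.0001] F [-1.   0.2 -1.1] w 38.8
```

Request:
carry_out --motion '[{"dx":0,"dy":0.03,"dz":0.3,"rx":0,"ry":0,"rz":0,"hand":-1},{"dx":0,"dy":0,"dz":0.2,"rx":0,"ry":0,"rz":0,"hand":-1},{"dx":0,"dy":0,"dz":0.15,"rx":0,"ry":0,"rz":0,"hand":-1},{"dx":0,"dy":0,"dz":0.12,"rx":0,"ry":0,"rz":0,"hand":-1},{"dx":0,"dy":0,"dz":0,"rx":0,"ry":0,"rz":0,"hand":-1},{"dx":0,"dy":0,"dz":0,"rx":0,"ry":0,"rz":0,"hand":-1}]'

```text
time: 12.47
ee_pos: [499.3, 139.1, 53.7]
eef_rot: [[0.058, 0.998, -0.0], [0.998, -0.058, -0.0], [-0.0, -0.0, -1.0]]
ft_force: [-0.0, 0.2, -1.2]
gripper_width: 39.0
finger_force: 41.2
```

Request:
carry_out --motion '[{"dx":0,"dy":0,"dz":0.15,"rx":0,"ry":0,"rz":0,"hand":-1},{"dx":0,"dy":0,"dz":0.15,"rx":0,"ry":0,"rz":0,"hand":-1},{"dx":0,"dy":0,"dz":0.1,"rx":0,"ry":0,"rz":0,"hand":-1},{"dx":0,"dy":0,"dz":0.05,"rx":0,"ry":0,"rz":0,"hand":-1},{"dx":0,"dy":0,"dz":0,"rx":0,"ry":0,"rz":0,"hand":-1},{"dx":0,"dy":0,"dz":0,"rx":0,"ry":0,"rz":0,"hand":-1}]'

```text
time: 12.97
ee_pos: [499.3, 139.1, 35.6]
eef_rot: [[0.058, 0.998, -0.0], [0.998, -0.058, -0.0], [-0.0, -0.0, -1.0]]
ft_force: [1.1, -0.3, -1.4]
gripper_width: 38.9
finger_force: 41.2
```

Request:
carry_out --motion '[{"dx":0,"dy":0,"dz":0.04,"rx":0,"ry":0,"rz":0,"hand":-1},{"dx":0,"dy":0,"dz":0,"rx":0,"ry":0,"rz":0,"hand":-1},{"dx":0,"dy":0,"dz":0,"rx":0,"ry":0,"rz":0,"hand":-1}]'

```text
time: 13.22
ee_pos: [499.7, 139.3, 34.3]
eef_rot: [[0.058, 0.998, 0.001], [0.998, -0.058, 0.0], [0.0, 0.001, -1.0]]
ft_force: [1.0, 1.1, 0.2]
gripper_width: 39.3
finger_force: 41.2
```

Request:
carry_out --motion '[{"dx":0,"dy":0,"dz":0,"rx":0,"ry":0,"rz":0,"hand":1},{"dx":0,"dy":0,"dz":0,"rx":0,"ry":0,"rz":0,"hand":1},{"dx":0,"dy":0,"dz":0,"rx":0,"ry":0,"rz":0,"hand":1},{"dx":0,"dy":0,"dz":0,"rx":0,"ry":0,"rz":0,"hand":1},{"dx":0,"dy":0,"dz":-0.5,"rx":0,"ry":0,"rz":0,"hand":1},{"dx":0,"dy":0,"dz":-1,"rx":0,"ry":0,"rz":0,"hand":1},{"dx":0,"dy":0,"dz":-1,"rx":0,"ry":0,"rz":0,"hand":1},{"dx":0,"dy":0,"dz":-0.5,"rx":0,"ry":0,"rz":0,"hand":1}]'

```text
time: 13.88
ee_pos: [500.6, 139.5, 158.2]
eef_rot: [[0.058, 0.998, 0.004], [0.998, -0.058, 0.001], [0.001, 0.004, -1.0]]
ft_force: [1.6, -0.2, -0.0]
gripper_width: 85.4
finger_force: 0.0
```

```bash
cat >> h.py <<'E'
def tops():
    d=eyes.grab_frame("scene")[1]; P=cloud("scene",d)[150:310,190:350].reshape(-1,3)
    L=np.c_[(P[:,:2]-C0)@CX,(P[:,:2]-C0)@CYv]
    for y in(-50,0,50):
        s=(abs(L[:,0])<13)&(abs(L[:,1]-y)<13)&(P[:,2]>0)&(P[:,2]<70); print("top",y,np.median(P[s,2]).round(1),s.sum())
E
python3 - <<'E'
from h import *
rel(467.5,-321.6,80,-1.3); tops()
E
```

```text
t 13.88 d(mm) [-462.4   -6.8   77.6] units [-11.559  -0.17    1.941]
tool y yaw -3.31 rz units total -0.334 j6 108.9
tilt [0.004 0.001] F [ 1.6 -0.2 -0. ] w 85.4
top -50 nan 0
top 0 48.2 80
top 50 48.2 85
  return _methods._mean(a, axis=axis, dtype=dtype,
  ret = ret.dtype.type(ret / rcount)
```

Both are flush. Now the mid module.

Request:
carry_out --motion '[{"dx":-0.96,"dy":-0.01,"dz":0,"rx":0,"ry":0,"rz":0,"hand":1},{"dx":-0.96,"dy":-0.01,"dz":0,"rx":0,"ry":0,"rz":0,"hand":1},{"dx":-0.96,"dy":-0.01,"dz":0,"rx":0,"ry":0,"rz":0,"hand":1},{"dx":-0.96,"dy":-0.01,"dz":0,"rx":0,"ry":0,"rz":0,"hand":1},{"dx":-0.96,"dy":-0.01,"dz":0,"rx":0,"ry":0,"rz":0,"hand":1},{"dx":-0.96,"dy":-0.01,"dz":0,"rx":0,"ry":0,"rz":0,"hand":1},{"dx":-0.96,"dy":-0.01,"dz":0,"rx":0,"ry":0,"rz":0,"hand":1},{"dx":-0.96,"dy":-0.02,"dz":0,"rx":0,"ry":0,"rz":0,"hand":1}]'

```text
time: 14.6
ee_pos: [477.7, -169.2, 154.2]
eef_rot: [[0.058, 0.998, 0.0], [0.998, -0.058, -0.0], [-0.0, 0.0, -1.0]]
ft_force: [1.7, 0.2, -0.6]
gripper_width: 85.5
finger_force: 0.0
```

Request:
carry_out --motion '[{"dx":-0.96,"dy":-0.02,"dz":0,"rx":0,"ry":0,"rz":0,"hand":1},{"dx":-0.96,"dy":-0.02,"dz":0,"rx":0,"ry":0,"rz":0,"hand":1},{"dx":-0.98,"dy":-0.02,"dz":0,"rx":0,"ry":0,"rz":0,"hand":1},{"dx":-0.97,"dy":-0.02,"dz":0,"rx":0,"ry":0,"rz":-0.33,"hand":1},{"dx":0,"dy":0,"dz":0.8,"rx":0,"ry":0,"rz":0,"hand":1},{"dx":0,"dy":0,"dz":0.8,"rx":0,"ry":0,"rz":0,"hand":1},{"dx":0,"dy":0,"dz":0.3,"rx":0,"ry":0,"rz":0,"hand":1},{"dx":0,"dy":0,"dz":0,"rx":0,"ry":0,"rz":0,"hand":1}]'

```text
time: 15.27
ee_pos: [463.8, -320.7, 74.7]
eef_rot: [[0.024, 1.0, -0.005], [1.0, -0.024, 0.003], [0.003, -0.005, -1.0]]
ft_force: [-0.4, 0.8, 0.4]
gripper_width: 85.2
finger_force: 0.0
```

Request:
carry_out --motion '[{"dx":0,"dy":0,"dz":0,"rx":0,"ry":0,"rz":0,"hand":1},{"dx":0,"dy":0,"dz":0,"rx":0,"ry":0,"rz":0,"hand":1}]'

```text
time: 15.43
ee_pos: [466.7, -321.9, 79.2]
eef_rot: [[0.023, 1.0, 0.001], [1.0, -0.023, -0.001], [-0.001, 0.001, -1.0]]
ft_force: [-0.3, -0.1, 0.6]
gripper_width: 85.8
finger_force: 0.0
```

Run:
```python
from h import *
rel(467.5,-321.6,17,-1.3)
```

```text
t 15.43 d(mm) [ 0.4  0.7 62.2] units [0.011 0.018 1.556]
tool y yaw -1.31 rz units total -0.001 j6 56.7
tilt [ 0.0012 -0.001 ] F [-0.3 -0.1  0.6] w 85.8
```

Request:
carry_out --motion '[{"dx":0.01,"dy":0.02,"dz":0.6,"rx":0,"ry":0,"rz":0,"hand":1},{"dx":0,"dy":0,"dz":0.6,"rx":0,"ry":0,"rz":0,"hand":1},{"dx":0,"dy":0,"dz":0.35,"rx":0,"ry":0,"rz":0,"hand":1},{"dx":0,"dy":0,"dz":0,"rx":0,"ry":0,"rz":0,"hand":1},{"dx":0,"dy":0,"dz":0,"rx":0,"ry":0,"rz":0,"hand":-1},{"dx":0,"dy":0,"dz":0,"rx":0,"ry":0,"rz":0,"hand":-1},{"dx":0,"dy":0,"dz":0,"rx":0,"ry":0,"rz":0,"hand":-1},{"dx":0,"dy":0,"dz":0,"rx":0,"ry":0,"rz":0,"hand":-1}]'

```text
time: 16.1
ee_pos: [467.7, -321.8, 17.6]
eef_rot: [[0.023, 1.0, 0.002], [1.0, -0.023, -0.002], [-0.001, 0.002, -1.0]]
ft_force: [-5.7, 1.9, 40.3]
gripper_width: 39.3
finger_force: 38.5
```

Request:
carry_out --motion '[{"dx":0,"dy":0,"dz":0,"rx":0,"ry":0,"rz":0,"hand":-1},{"dx":0,"dy":0,"dz":0,"rx":0,"ry":0,"rz":0,"hand":-1},{"dx":0,"dy":0,"dz":0,"rx":0,"ry":0,"rz":0,"hand":-1}]'

```text
time: 16.35
ee_pos: [467.7, -321.9, 17.8]
eef_rot: [[0.023, 1.0, 0.002], [1.0, -0.023, -0.002], [-0.002, 0.002, -1.0]]
ft_force: [-1.0, 0.9, 6.7]
gripper_width: 39.2
finger_force: 40.1
```

Request:
carry_out --motion '[{"dx":0,"dy":0,"dz":-0.3,"rx":0,"ry":0,"rz":0,"hand":-1},{"dx":0,"dy":0,"dz":-0.8,"rx":0,"ry":0,"rz":0,"hand":-1},{"dx":0,"dy":0,"dz":-0.9,"rx":0,"ry":0,"rz":0,"hand":-1},{"dx":0,"dy":0,"dz":-0.9,"rx":0,"ry":0,"rz":0,"hand":-1},{"dx":0,"dy":0,"dz":-0.7,"rx":0,"ry":0,"rz":0,"hand":-1},{"dx":0,"dy":0,"dz":0,"rx":0,"ry":0,"rz":0,"hand":-1},{"dx":0,"dy":0,"dz":0,"rx":0,"ry":0,"rz":0,"hand":-1}]'

```text
time: 16.93
ee_pos: [467.7, -321.9, 162.3]
eef_rot: [[0.023, 1.0, 0.003], [1.0, -0.023, -0.003], [-0.002, 0.004, -1.0]]
ft_force: [-0.1, 0.2, -1.7]
gripper_width: 38.5
finger_force: 41.4
```

Run:
```python
from h import *
q=pocket(-49.5); rel(q[0],q[1],85,-3.3)
```

```text
t 16.93 d(mm) [412.4  19.1  76.3] units [10.309  0.477  1.908]
tool y yaw -1.33 rz units total 0.328 j6 56.8
tilt [ 0.0035 -0.0025] F [-0.1  0.2 -1.7] w 38.5
```

Request:
carry_out --motion '[{"dx":0.93,"dy":0.04,"dz":0,"rx":0,"ry":0,"rz":0,"hand":-1},{"dx":0.94,"dy":0.04,"dz":0,"rx":0,"ry":0,"rz":0,"hand":-1},{"dx":0.94,"dy":0.04,"dz":0,"rx":0,"ry":0,"rz":0,"hand":-1},{"dx":0.94,"dy":0.04,"dz":0,"rx":0,"ry":0,"rz":0,"hand":-1},{"dx":0.94,"dy":0.04,"dz":0,"rx":0,"ry":0,"rz":0,"hand":-1},{"dx":0.94,"dy":0.04,"dz":0,"rx":0,"ry":0,"rz":0,"hand":-1},{"dx":0.94,"dy":0.04,"dz":0,"rx":0,"ry":0,"rz":0,"hand":-1},{"dx":0.94,"dy":0.05,"dz":0,"rx":0,"ry":0,"rz":0,"hand":-1}]'

```text
time: 17.6
ee_pos: [485.7, -19.5, 158.8]
eef_rot: [[0.023, 1.0, -0.002], [1.0, -0.023, -0.0], [-0.0, -0.002, -1.0]]
ft_force: [1.5, -0.8, -1.4]
gripper_width: 39.0
finger_force: 41.3
```

Request:
carry_out --motion '[{"dx":0.94,"dy":0.05,"dz":0,"rx":0,"ry":0,"rz":0,"hand":-1},{"dx":0.94,"dy":0.05,"dz":0,"rx":0,"ry":0,"rz":0,"hand":-1},{"dx":0.92,"dy":0.05,"dz":0,"rx":0,"ry":0,"rz":0,"hand":-1},{"dx":0,"dy":0,"dz":0.5,"rx":0,"ry":0,"rz":0.33,"hand":-1},{"dx":0,"dy":0,"dz":0.5,"rx":0,"ry":0,"rz":0,"hand":-1},{"dx":0,"dy":0,"dz":0,"rx":0,"ry":0,"rz":0,"hand":-1},{"dx":0,"dy":0,"dz":0,"rx":0,"ry":0,"rz":0,"hand":-1},{"dx":0,"dy":0,"dz":0,"rx":0,"ry":0,"rz":0,"hand":-1}]'

```text
time: 18.27
ee_pos: [495.3, 90.2, 120.2]
eef_rot: [[0.058, 0.998, -0.001], [0.998, -0.058, -0.0], [-0.0, -0.001, -1.0]]
ft_force: [0.9, 1.1, -0.6]
gripper_width: 39.0
finger_force: 41.2
```

Run:
```python
from h import *
q=pocket(-49.5); rel(q[0],q[1],62,-3.3)
```

```text
t 18.27 d(mm) [-0.4  1.4 58.2] units [-0.011  0.034  1.455]
tool y yaw -3.33 rz units total -0.005 j6 103.7
tilt [-0.0009 -0.0003] F [ 0.9  1.1 -0.6] w 39.0
```

Request:
carry_out --motion '[{"dx":-0.01,"dy":0.03,"dz":0.5,"rx":0,"ry":0,"rz":0,"hand":-1},{"dx":0,"dy":0,"dz":0.4,"rx":0,"ry":0,"rz":0,"hand":-1},{"dx":0,"dy":0,"dz":0.25,"rx":0,"ry":0,"rz":0,"hand":-1},{"dx":0,"dy":0,"dz":0.15,"rx":0,"ry":0,"rz":0,"hand":-1},{"dx":0,"dy":0,"dz":0.15,"rx":0,"ry":0,"rz":0,"hand":-1},{"dx":0,"dy":0,"dz":0,"rx":0,"ry":0,"rz":0,"hand":-1},{"dx":0,"dy":0,"dz":0,"rx":0,"ry":0,"rz":0,"hand":-1}]'

```text
time: 18.85
ee_pos: [497.0, 90.0, 62.5]
eef_rot: [[0.058, 0.998, 0.0], [0.998, -0.058, -0.0], [0.0, 0.0, -1.0]]
ft_force: [0.3, 1.0, -1.4]
gripper_width: 39.1
finger_force: 41.3
```

Bottom is at about 44, inside the mouth with no resistance. Continue.

Request:
carry_out --motion '[{"dx":0,"dy":0,"dz":0.2,"rx":0,"ry":0,"rz":0,"hand":-1},{"dx":0,"dy":0,"dz":0.2,"rx":0,"ry":0,"rz":0,"hand":-1},{"dx":0,"dy":0,"dz":0.15,"rx":0,"ry":0,"rz":0,"hand":-1},{"dx":0,"dy":0,"dz":0.1,"rx":0,"ry":0,"rz":0,"hand":-1},{"dx":0,"dy":0,"dz":0,"rx":0,"ry":0,"rz":0,"hand":-1},{"dx":0,"dy":0,"dz":0,"rx":0,"ry":0,"rz":0,"hand":-1}]'

```text
time: 19.35
ee_pos: [496.5, 90.1, 35.8]
eef_rot: [[0.058, 0.998, -0.001], [0.998, -0.058, -0.0], [-0.0, -0.001, -1.0]]
ft_force: [0.5, 0.7, -1.2]
gripper_width: 39.1
finger_force: 41.3
```

Request:
carry_out --motion '[{"dx":0,"dy":0,"dz":0.03,"rx":0,"ry":0,"rz":0,"hand":-1},{"dx":0,"dy":0,"dz":0,"rx":0,"ry":0,"rz":0,"hand":-1},{"dx":0,"dy":0,"dz":0,"rx":0,"ry":0,"rz":0,"hand":-1}]'

```text
time: 19.6
ee_pos: [496.8, 90.1, 35.1]
eef_rot: [[0.058, 0.998, 0.0], [0.998, -0.058, -0.0], [-0.0, 0.0, -1.0]]
ft_force: [-0.6, -0.3, -1.8]
gripper_width: 38.9
finger_force: 41.3
```

Request:
carry_out --motion '[{"dx":0,"dy":0,"dz":0.03,"rx":0,"ry":0,"rz":0,"hand":-1},{"dx":0,"dy":0,"dz":0,"rx":0,"ry":0,"rz":0,"hand":1},{"dx":0,"dy":0,"dz":0,"rx":0,"ry":0,"rz":0,"hand":1},{"dx":0,"dy":0,"dz":0,"rx":0,"ry":0,"rz":0,"hand":1},{"dx":0,"dy":0,"dz":0,"rx":0,"ry":0,"rz":0,"hand":1},{"dx":0,"dy":0,"dz":-0.5,"rx":0,"ry":0,"rz":0,"hand":1},{"dx":0,"dy":0,"dz":-1,"rx":0,"ry":0,"rz":0,"hand":1},{"dx":0,"dy":0,"dz":-1,"rx":0,"ry":0,"rz":0,"hand":1}]'

```text
time: 20.27
ee_pos: [495.4, 89.9, 133.9]
eef_rot: [[0.058, 0.998, -0.003], [0.998, -0.058, -0.001], [-0.001, -0.003, -1.0]]
ft_force: [0.7, -0.1, -0.2]
gripper_width: 85.6
finger_force: 0.0
```

Request:
carry_out --motion '[{"dx":0,"dy":0,"dz":-1,"rx":0,"ry":0,"rz":0,"hand":1},{"dx":0,"dy":0,"dz":0,"rx":0,"ry":0,"rz":0,"hand":1},{"dx":0,"dy":0,"dz":0,"rx":0,"ry":0,"rz":0,"hand":1}]'

```text
time: 20.52
ee_pos: [498.2, 90.4, 176.2]
eef_rot: [[0.058, 0.998, 0.005], [0.998, -0.058, 0.001], [0.001, 0.005, -1.0]]
ft_force: [-0.7, 0.2, -0.7]
gripper_width: 85.6
finger_force: 0.0
```

Run:
```python
from h import *
tops()
p,d=eyes.grab_frame("scene"); cv2.imwrite("pics/scene3.png",p[:,:,::-1])
cv2.imwrite("pics/s3.png",cv2.resize(p[205:305,215:325,::-1],None,fx=5,fy=5,interpolation=cv2.INTER_CUBIC))
P=cloud("scene",d); hsv=cv2.cvtColor(p,cv2.COLOR_RGB2HSV)
m=((hsv[...,0]<6)|(hsv[...,0]>174))&(hsv[...,1]>150)&(P[...,2]>65)&(P[...,2]<100)&(abs(P[...,0]-495)<60)&(P[...,1]>0)
L=np.c_[(P[m][:,:2]-C0)@CX,(P[m][:,:2]-C0)@CYv]; print("grip case xy",L.mean(0),np.percentile(L,[3,97],axis=0),m.sum())
q=pocket(-81.5); rel(q[0],q[1],66,-3.3)
```

```text
top -50 48.2 70
top 0 48.1 88
top 50 48.2 81
grip case xy [ -3.26070388 -84.25316154] [[-11.1138184  -88.48578671]
 [  8.00715199 -76.59733033]] 112
t 20.62 d(mm) [-32.3   0.3 107.3] units [-0.809  0.007  2.684]
tool y yaw -3.31 rz units total -0.001 j6 103.6
tilt [-0.0003 -0.0001] F [ 0.2  0.5 -0.6] w 85.5
```

View pics/s3.png

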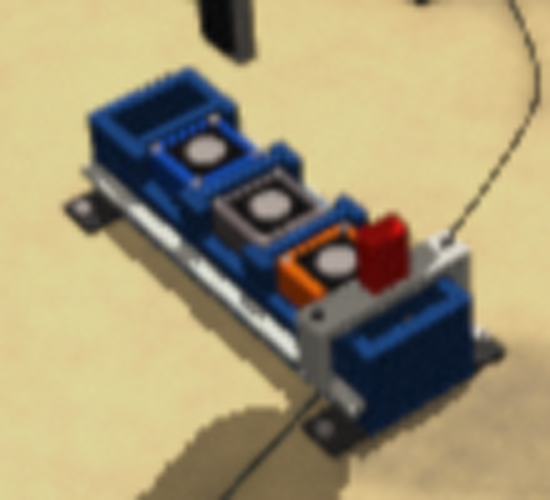

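All three modules sit below the rim at about (205,150), (268,205) and (335,262), and the bar is still parked. Now grip the red block.

Request:
carry_out --motion '[{"dx":-0.8,"dy":0.01,"dz":0,"rx":0,"ry":0,"rz":0,"hand":1},{"dx":0,"dy":0,"dz":0.8,"rx":0,"ry":0,"rz":0,"hand":1},{"dx":0,"dy":0,"dz":0.8,"rx":0,"ry":0,"rz":0,"hand":1},{"dx":0,"dy":0,"dz":0.6,"rx":0,"ry":0,"rz":0,"hand":1},{"dx":0,"dy":0,"dz":0.42,"rx":0,"ry":0,"rz":0,"hand":1},{"dx":0,"dy":0,"dz":0,"rx":0,"ry":0,"rz":0,"hand":1},{"dx":0,"dy":0,"dz":0,"rx":0,"ry":0,"rz":0,"hand":1},{"dx":0,"dy":0,"dz":0,"rx":0,"ry":0,"rz":0,"hand":1}]' --grip_force 25

```text
time: 21.28
ee_pos: [495.3, 58.2, 69.1]
eef_rot: [[0.058, 0.998, -0.0], [0.998, -0.058, -0.0], [-0.0, -0.0, -1.0]]
ft_force: [-0.3, -0.1, 0.2]
gripper_width: 85.1
finger_force: 0.0
```

Request:
carry_out --motion '[{"dx":0,"dy":0,"dz":0,"rx":0,"ry":0,"rz":0,"hand":0},{"dx":0,"dy":0,"dz":0,"rx":0,"ry":0,"rz":0,"hand":0},{"dx":0,"dy":0,"dz":0,"rx":0,"ry":0,"rz":0,"hand":0},{"dx":0,"dy":0,"dz":0,"rx":0,"ry":0,"rz":0,"hand":-1},{"dx":0,"dy":0,"dz":0,"rx":0,"ry":0,"rz":0,"hand":-1},{"dx":0,"dy":0,"dz":0,"rx":0,"ry":0,"rz":0,"hand":-1},{"dx":0,"dy":0,"dz":0,"rx":0,"ry":0,"rz":0,"hand":-1}]'

```text
time: 21.87
ee_pos: [496.0, 58.1, 69.4]
eef_rot: [[0.058, 0.998, 0.002], [0.998, -0.058, -0.0], [0.0, 0.002, -1.0]]
ft_force: [1.6, -1.1, 3.8]
gripper_width: 21.4
finger_force: 28.5
```

Run:
```python
from h import *
q=pocket(92); rel(q[0],q[1],69,-3.3)
```

```text
t 21.87 d(mm) [173.   -1.2   0.4] units [ 4.326 -0.031  0.011]
tool y yaw -3.31 rz units total -0.002 j6 100.0
tilt [ 0.0016 -0.0001] F [ 1.6 -1.1  3.8] w 21.4
```

Request:
carry_out --motion '[{"dx":0.2,"dy":0,"dz":0,"rx":0,"ry":0,"rz":0,"hand":-1},{"dx":0.3,"dy":0,"dz":0,"rx":0,"ry":0,"rz":0,"hand":-1},{"dx":0.3,"dy":0,"dz":0,"rx":0,"ry":0,"rz":0,"hand":-1},{"dx":0.3,"dy":0,"dz":0,"rx":0,"ry":0,"rz":0,"hand":-1},{"dx":0.3,"dy":0,"dz":0,"rx":0,"ry":0,"rz":0,"hand":-1},{"dx":0.3,"dy":0,"dz":0,"rx":0,"ry":0,"rz":0,"hand":-1},{"dx":0.3,"dy":0,"dz":0,"rx":0,"ry":0,"rz":0,"hand":-1},{"dx":0,"dy":0,"dz":0,"rx":0,"ry":0,"rz":0,"hand":-1}]'

```text
time: 22.53
ee_pos: [500.8, 140.6, 69.4]
eef_rot: [[0.056, 0.998, 0.002], [0.998, -0.056, 0.001], [0.001, 0.002, -1.0]]
ft_force: [3.0, 1.6, 5.4]
gripper_width: 21.3
finger_force: 28.7
```

Request:
carry_out --motion '[{"dx":0.3,"dy":0,"dz":0,"rx":0,"ry":0,"rz":0,"hand":-1},{"dx":0.3,"dy":0,"dz":0,"rx":0,"ry":0,"rz":0,"hand":-1},{"dx":0.3,"dy":0,"dz":0,"rx":0,"ry":0,"rz":0,"hand":-1},{"dx":0.3,"dy":0,"dz":0,"rx":0,"ry":0,"rz":0,"hand":-1},{"dx":0.3,"dy":0,"dz":0,"rx":0,"ry":0,"rz":0,"hand":-1},{"dx":0.3,"dy":0,"dz":0,"rx":0,"ry":0,"rz":0,"hand":-1},{"dx":0.3,"dy":0,"dz":0,"rx":0,"ry":0,"rz":0,"hand":-1},{"dx":0,"dy":0,"dz":0,"rx":0,"ry":0,"rz":0,"hand":-1}]'

```text
time: 23.2
ee_pos: [505.6, 224.7, 69.4]
eef_rot: [[0.056, 0.998, 0.002], [0.998, -0.056, 0.001], [0.002, 0.002, -1.0]]
ft_force: [4.0, 1.8, 4.9]
gripper_width: 21.3
finger_force: 28.7
```

Run:
```python
from h import *
q=pocket(92); rel(q[0],q[1],69,-3.3)
```

```text
t 23.2 d(mm) [ 6.2 -1.2  0.4] units [ 0.156 -0.03   0.011]
tool y yaw -3.23 rz units total 0.011 j6 117.2
tilt [0.002  0.0015] F [4.  1.8 4.9] w 21.3
```

Request:
carry_out --motion '[{"dx":0.1,"dy":0,"dz":0,"rx":0,"ry":0,"rz":0,"hand":-1},{"dx":0.05,"dy":0,"dz":0,"rx":0,"ry":0,"rz":0,"hand":-1},{"dx":0.05,"dy":0,"dz":0,"rx":0,"ry":0,"rz":0,"hand":-1},{"dx":0,"dy":0,"dz":0,"rx":0,"ry":0,"rz":0,"hand":-1},{"dx":0,"dy":0,"dz":0,"rx":0,"ry":0,"rz":0,"hand":-1}]'

```text
time: 23.62
ee_pos: [506.0, 231.1, 69.4]
eef_rot: [[0.057, 0.998, 0.002], [0.998, -0.057, 0.001], [0.001, 0.002, -1.0]]
ft_force: [3.1, 0.7, 4.7]
gripper_width: 21.2
finger_force: 28.6
```

Request:
carry_out --motion '[{"dx":0.05,"dy":0,"dz":0,"rx":0,"ry":0,"rz":0,"hand":-1},{"dx":0.05,"dy":0,"dz":0,"rx":0,"ry":0,"rz":0,"hand":-1},{"dx":0,"dy":0,"dz":0,"rx":0,"ry":0,"rz":0,"hand":-1},{"dx":0,"dy":0,"dz":0,"rx":0,"ry":0,"rz":0,"hand":-1}]'

```text
time: 23.95
ee_pos: [506.0, 232.3, 69.4]
eef_rot: [[0.059, 0.998, 0.002], [0.998, -0.059, -0.004], [-0.004, 0.002, -1.0]]
ft_force: [4.3, -12.3, 9.6]
gripper_width: 21.7
finger_force: 29.2
```

The stop is reached. Open and lift away.

Request:
carry_out --motion '[{"dx":0,"dy":0,"dz":0,"rx":0,"ry":0,"rz":0,"hand":1},{"dx":0,"dy":0,"dz":0,"rx":0,"ry":0,"rz":0,"hand":1},{"dx":0,"dy":0,"dz":0,"rx":0,"ry":0,"rz":0,"hand":1},{"dx":0,"dy":0,"dz":0,"rx":0,"ry":0,"rz":0,"hand":1},{"dx":0,"dy":0,"dz":0,"rx":0,"ry":0,"rz":0,"hand":1},{"dx":0,"dy":0,"dz":-0.5,"rx":0,"ry":0,"rz":0,"hand":1},{"dx":0,"dy":0,"dz":-1,"rx":0,"ry":0,"rz":0,"hand":1},{"dx":0,"dy":0,"dz":-1,"rx":0,"ry":0,"rz":0,"hand":1}]'

```text
time: 24.62
ee_pos: [504.1, 233.4, 168.7]
eef_rot: [[0.058, 0.998, -0.004], [0.998, -0.058, -0.002], [-0.002, -0.004, -1.0]]
ft_force: [1.5, 0.9, -0.2]
gripper_width: 85.2
finger_force: 0.0
```

Request:
carry_out --motion '[{"dx":0,"dy":0,"dz":-1,"rx":0,"ry":0,"rz":0,"hand":1},{"dx":0,"dy":0,"dz":0,"rx":0,"ry":0,"rz":0,"hand":1},{"dx":0,"dy":0,"dz":0,"rx":0,"ry":0,"rz":0,"hand":1}]'

```text
time: 24.87
ee_pos: [506.6, 234.6, 211.3]
eef_rot: [[0.058, 0.998, 0.004], [0.998, -0.058, 0.002], [0.002, 0.004, -1.0]]
ft_force: [0.0, -0.5, -0.3]
gripper_width: 85.2
finger_force: 0.0
```

Run:
```python
from h import *
tops()
p,d=eyes.grab_frame("scene")
cv2.imwrite("pics/s4.png",cv2.resize(p[190:305,205:325,::-1],None,fx=5,fy=5,interpolation=cv2.INTER_CUBIC))
P=cloud("scene",d); hsv=cv2.cvtColor(p,cv2.COLOR_RGB2HSV)
m=((hsv[...,0]<6)|(hsv[...,0]>174))&(hsv[...,1]>150)&(P[...,2]>65)&(P[...,2]<100)&(abs(P[...,0]-495)<60)&(P[...,1]>0)
L=np.c_[(P[m][:,:2]-C0)@CX,(P[m][:,:2]-C0)@CYv]; print("grip case xy",L.mean(0),m.sum())
```

```text
top -50 48.3 90
top 0 47.8 86
top 50 47.9 81
grip case xy [-3.17045106 89.17836519] 89
```

View pics/s4.png

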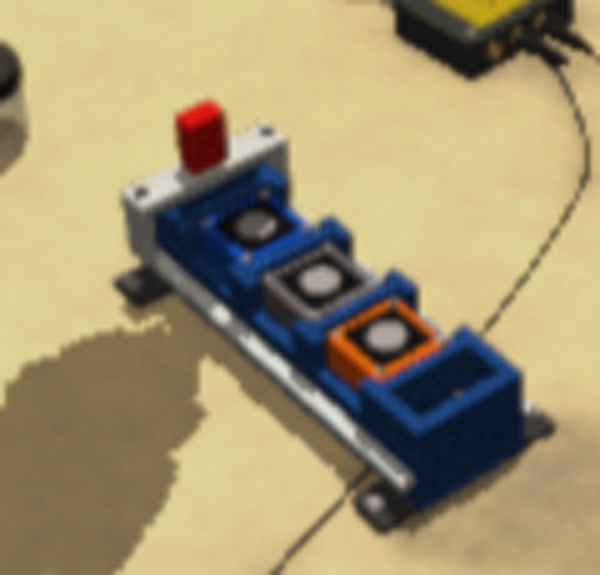

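The picture shows the bar over the far (+y) end at about (205,165), with all three modules below the rim. Hand in.

```bash
python3 -c "
from workcell import close_job
print(close_job())"
```

```text
the job is handed in; nothing more can be done
None
```

The tall, low and mid modules are packed in pockets 3, 2 and 1, each about 2 mm below the rim. The check bar was then slid to its stop at the +y end and left there, and the job is handed in, though I got no verdict back.

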